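# Find and release the latched mode key

## Robot

A 6-joint arm with a two-finger parallel gripper is mounted at the origin on a cart in front of the work surface, level with it; the furniture and walls round the work are solid. World frame = base frame: x ahead of the robot, y to its left, z up, the work surface at z = 0. Lengths are in mm, angles in rad, forces in N, time in s.
With the tool pointing down it reaches from about 400 to 925 mm from the base axis. Payload 12.5 kg.
Tool frame: the origin (TCP) lies at the very end of the fingers, on their centre line; the grasp point (between the pads) lies 19 mm behind it; z points along the fingers, y is the line along which they close (so a half turn about z gives the same grasp; the last joint's range is limited). The gripper opens to 95 mm and grips with 3 to 60 N. Pads are 20 mm wide; open, the fingers measure 119 mm over their backs; the gripper's body (75 mm by 180 mm) begins 59 mm behind the grasp point.
Start: joints at [1.158, 0.491, 1.559, -0, 1.092, -0.106], TCP at [188.74, 595.841, 194.061] pointing down, gripper open.
Joint ranges: [-3.1, 3.1], [-0.84, 2.19], [0.05, 2.79], [-1.13, 4.28], [0.06, 2.93], [-2.69, 2.69]. Speed limits (rad/s): [2.22, 2.22, 2.79, 3.14, 3.14, 3.14].

## Interface

Orientations are given as a 3x3 rotation matrix whose columns are the frame's x, y, z axes.
In Python, from station import ctrl gives the robot as it stands. The module is installed in compiled form; this text tells all that it offers.
- The arm moves only by the tool apply_moves, never from a script. Its argument "plan" is a list of rows, each a list of 2 entries, a list of its own where there are three numbers: the shift along the tool's x, y, z in m, then the turn, a rotation vector about the tool's x, y, z in rad. In form: [[[x, y, z], [ax, ay, az]], ...]. A call has 1 to 8 rows; each row shifts and turns the commanded pose from where the row before left it, along the tool's axes as they then stand; what a row does not reach is not made up. A row lasts 1/10 s, in which the tool goes at most 50 mm and 8.59 degrees, less where a joint would pass 70% of its speed; a pose out of reach is approached as far as the arm can. A call with a gripper value outside its range is refused whole. "grip" is the finger opening in m, from 0 to 0.0951, set as the call begins (left out, the last holds). The fingers move at their own pace and stop on an object; "squeeze" is the grip in N (left out, the last holds). Time passes only in rows, so rows that do not move let the fingers close. It gives the time, the measured TCP pose, the force, the opening and the grip force at its end, in the units of the state.
- ctrl.state(): the state, without advancing time (a new reading comes with each control period).
- ctrl.snapshot(name): name is "scene" or "top"; returns a dict with "image" (420x560x3 uint8, blue, green, red), "z_map" (420x560 float32, mm along the optical axis (not along the pixel's ray), 0 where there is no reading), "intrinsics" (3x3 intrinsics, pixels), "rvec" (rotation vector, rad) and "tvec" (3), from world to camera coordinates, as OpenCV has them. Camera axes: x right, y down, z forward; pixel columns grow to the right and rows downward; lengths in mm; the calibration is good to about 2 mm. A picture is of the moment at which its call begins.
- ctrl.close_job(): hands the job in; it is judged then, once.
Trained networks look in the newest picture that a camera, given by its name, has taken for a name from the list of things; names that differ only in an ending like _2 or _b are one class to them, and where a whole thing is asked for, a point or a joint stands for the part that bears it (a point fixed in the world has none). Each returns a list of dicts, best first, with "confidence" (0 to 1); they miss things now and then, are a little off and sometimes report something else, mostly with a low value. They report only what shows in the picture. A call takes as long as a camera call.
- ctrl.boxes_of(label, camera): "at" ([x, y, z] in mm, in world coordinates, good to about 4 mm: the middle of the surface that is visible of it).
- ctrl.silhouettes(label, camera): "mask" (420x560 bool, what is visible of it).
The state is a dict: "time": time; "qpos": joint angles; "dq": joint speeds; "effort": joint torques, N m; "eef_pos": TCP position; "tcp_rot": TCP orientation; "ft_force": force on the tool from outside, world axes, zero at the start; "wrist_torque": the same for the moment, N m; "gripper_width": finger opening in mm; "grasp_force": force on a finger pad.
Only numpy, scipy, OpenCV 4.12 (cv2) and the standard library are available. Lean on these libraries where they do the work, as an engineer would, in place of code of your own. Each camera call takes 0.05 s, during which the arm holds its last target. There are 200 camera calls.

## Task

One of the four mode keys on the mixer's key box has been left latched down. With a fingertip, tap the four keys lightly one after another from left to right (as seen from the robot) without pushing any of them in, lift off, then press the latched one firmly so that it unlatches, and let it come up so that all four keys stand raised. Do not press in the other keys, and leave the jar, the pot and the dropper bottle around the box where they stand.

Things in the scene. Friction and masses are not known exactly. Their poses are not given: they have to be found in the camera images.
- key_box: low grey key box fixed to the worktop, 100 (x) x 240 (y) x 40 mm high, turned up to 0.35 rad; origin at the centre of its underside, x away from the robot, y to the robot's left along the key row. Key places on its centre line at y = +75, +25, -25, -75 mm, each with a black bezel 40 mm square, 3 mm proud of the top.
- key_a: one of four identical white keys (names in no order), cap 28 mm square; origin at the centre of its flat top. Raised: top 58 mm above the worktop; latched: 53 mm. Moves straight down, at most 11.5 mm. Raised, it yields at 2 N, then 0.5 N/mm (7.5 mm is pressed in). Latched, it yields at 4.5 N; pushed 4-6 mm deeper (8-9 N) it unlatches and rises as the finger lifts. A tap of 1-4 N alters nothing.
- key_b: one of four identical white keys (names in no order), cap 28 mm square; origin at the centre of its flat top. Raised: top 58 mm above the worktop; latched: 53 mm. Moves straight down, at most 11.5 mm. Raised, it yields at 2 N, then 0.5 N/mm (7.5 mm is pressed in). Latched, it yields at 4.5 N; pushed 4-6 mm deeper (8-9 N) it unlatches and rises as the finger lifts. A tap of 1-4 N alters nothing.
- key_c: one of four identical white keys (names in no order), cap 28 mm square; origin at the centre of its flat top. Raised: top 58 mm above the worktop; latched: 53 mm. Moves straight down, at most 11.5 mm. Raised, it yields at 2 N, then 0.5 N/mm (7.5 mm is pressed in). Latched, it yields at 4.5 N; pushed 4-6 mm deeper (8-9 N) it unlatches and rises as the finger lifts. A tap of 1-4 N alters nothing.
- key_d: one of four identical white keys (names in no order), cap 28 mm square; origin at the centre of its flat top. Raised: top 58 mm above the worktop; latched: 53 mm. Moves straight down, at most 11.5 mm. Raised, it yields at 2 N, then 0.5 N/mm (7.5 mm is pressed in). Latched, it yields at 4.5 N; pushed 4-6 mm deeper (8-9 N) it unlatches and rises as the finger lifts. A tap of 1-4 N alters nothing.
- jar_mid (a point): centre (half-way up) of a closed white cream jar with a blue band, 61 mm wide, 46 mm high, beside the left end of the box; bystander
- pot_mid (a point): centre of a low cream-coloured pot with a red band, 63 mm wide, 34 mm high, beside the right end of the box; bystander
- dropper_mid (a point): centre of a brown dropper bottle with black bulb, 33 mm wide, 102 mm high, behind the box; bystander

How it is judged (in metres and radians):
On the way, in this order (a step that is already met when the one before it is completed fails the run):
1. the leftmost key is touched by the fingers while the latched key is still latched (z of key_c in the frame of key_box below 0.0545 m and ((y of key_a in the frame of key_box between 0.05 and 1 m and contact force between the fingers and key_a above 0.4 N) or (y of key_b in the frame of key_box between 0.05 and 1 m and contact force between the fingers and key_b above 0.4 N) or (y of key_c in the frame of key_box between 0.05 and 1 m and contact force between the fingers and key_c above 0.4 N) or (y of key_d in the frame of key_box between 0.05 and 1 m and contact force between the fingers and key_d above 0.4 N))), for 0.02 s.
2. the second key is touched by the fingers while the latched key is still latched (z of key_c in the frame of key_box below 0.0545 m and ((y of key_a in the frame of key_box between 0 and 0.05 m and contact force between the fingers and key_a above 0.4 N) or (y of key_b in the frame of key_box between 0 and 0.05 m and contact force between the fingers and key_b above 0.4 N) or (y of key_c in the frame of key_box between 0 and 0.05 m and contact force between the fingers and key_c above 0.4 N) or (y of key_d in the frame of key_box between 0 and 0.05 m and contact force between the fingers and key_d above 0.4 N))), for 0.02 s.
3. the third key is touched by the fingers while the latched key is still latched (z of key_c in the frame of key_box below 0.0545 m and ((y of key_a in the frame of key_box between -0.05 and 0 m and contact force between the fingers and key_a above 0.4 N) or (y of key_b in the frame of key_box between -0.05 and 0 m and contact force between the fingers and key_b above 0.4 N) or (y of key_c in the frame of key_box between -0.05 and 0 m and contact force between the fingers and key_c above 0.4 N) or (y of key_d in the frame of key_box between -0.05 and 0 m and contact force between the fingers and key_d above 0.4 N))), for 0.02 s.
4. the rightmost key is touched by the fingers while the latched key is still latched (z of key_c in the frame of key_box below 0.0545 m and ((y of key_a in the frame of key_box between -1 and -0.05 m and contact force between the fingers and key_a above 0.4 N) or (y of key_b in the frame of key_box between -1 and -0.05 m and contact force between the fingers and key_b above 0.4 N) or (y of key_c in the frame of key_box between -1 and -0.05 m and contact force between the fingers and key_c above 0.4 N) or (y of key_d in the frame of key_box between -1 and -0.05 m and contact force between the fingers and key_d above 0.4 N))), for 0.02 s.
5. the fingers are off all keys, the latched key still latched (z of key_c in the frame of key_box below 0.0545 m and contact force between the fingers and key_a below 0.05 N and contact force between the fingers and key_b below 0.05 N and contact force between the fingers and key_c below 0.05 N and contact force between the fingers and key_d below 0.05 N), for 0.1 s.
6. the latched key is pressed further in (at least 7.5 mm below its raised height) (z of key_c in the frame of key_box below 0.0505 m and contact force between the fingers and key_c above 1 N), for 0.02 s.
At the end, for the whole second after the job is handed in: All four keys stand raised (tops within 1.5 mm of full height); jar, pot and dropper bottle are within 15 mm of where they stood (z of each of key_a, key_b, key_c, key_d in the frame of key_box above 0.0565 m and distance of each of jar_mid, pot_mid, dropper_mid from where it was at the start of the episode below 0.015 m); the robot touches nothing.
It fails at once if a key that was not latched is pressed in (more than 7.5 mm) (z of any of key_a, key_b, key_d in the frame of key_box below 0.0505 m).
It fails at once if the jar is moved, lifted or knocked over (15 mm) (distance of jar_mid from where it was at the start of the episode above 0.015 m).
It fails at once if the low pot is moved, lifted or knocked over (15 mm) (distance of pot_mid from where it was at the start of the episode above 0.015 m).
It fails at once if the dropper bottle is moved, lifted or knocked over (15 mm) (distance of dropper_mid from where it was at the start of the episode above 0.015 m).
It also fails if it takes over 56 s, if anything falls off the work surface, if the arm or the gripper's body presses on something with over 40 N, if the wrist force passes 120 N, or if a joint passes its speed limit or range.

## Working session

There is one attempt and no reset: what is moved stays moved. The work goes in short steps, Python scripts to look and compute and a tool call to move; the robot and the scene stay as the last step left them, time stands still between calls to the robot, and variables do not carry over. Pictures are saved under pics/ and viewed, at most 10 in all, crops included, and the job is handed in when it is done.

Besides the shell and the picture viewer there is one more tool, called after "Request:" by a JSON object that holds its "fn" and its "kwargs". apply_moves: Moves the arm, as the interface text tells. Its arguments: {"type":"object","properties":{"plan":{"type":"array","items":{"type":"array"}},"grip":{"type":"number"},"squeeze":{"type":"number"}},"required":["plan"]}

```bash
mkdir -p pics; cat > h.py <<'E'
import numpy as np, cv2
from station import ctrl
def world(s, mask=None):
    z=s["z_map"]; K=s["intrinsics"]; R=cv2.Rodrigues(np.array(s["rvec"],float))[0]; t=np.array(s["tvec"],float).ravel()
    v,u=np.mgrid[:z.shape[0],:z.shape[1]]
    P=np.stack([(u-K[0][2])/K[0][0]*z,(v-K[1][2])/K[1][1]*z,z],-1)
    W=(P-t)@R
    W[z==0]=np.nan
    return W
E
python3 - <<'E'
from h import *
for n in("top","scene"):
    s=ctrl.snapshot(n); cv2.imwrite(f"pics/{n}0.png",s["image"]); np.save(n+".npy",world(s))
    for l in("key_box","key_a","jar_mid","pot_mid","dropper_mid"):
        print(n,l,[(np.round(d["at"]),round(d["confidence"],2)) for d in ctrl.boxes_of(l,n)])
st=ctrl.state();print(st["time"],st["tcp_rot"],st["ft_force"],st["gripper_width"])
E
```

```text
top key_box [(array([505., -18.,  43.]), 0.57)]
top key_a [(array([520., -93.,  58.]), 0.78), (array([512., -39.,  50.]), 0.66), (array([493.,  58.,  56.]), 0.49), (array([502.,   9.,  60.]), 0.47)]
top jar_mid [(array([452., 155.,  42.]), 0.86)]
top pot_mid [(array([ 523., -199.,   35.]), 0.83), (array([496.,  56.,  57.]), 0.58)]
top dropper_mid [(array([641., -32.,  56.]), 0.86)]
scene key_box [(array([485., -28.,  38.]), 0.86)]
scene key_a [(array([516., -87.,  55.]), 0.6), (array([494.,   7.,  59.]), 0.57), (array([507., -40.,  52.]), 0.56), (array([493.,  56.,  61.]), 0.5)]
scene jar_mid [(array([444., 155.,  41.]), 0.87)]
scene pot_mid [(array([ 514., -207.,   34.]), 0.92)]
scene dropper_mid [(array([639., -43.,  50.]), 0.85)]
0.6 [[-9.53302131e-01  3.02018288e-01  3.53045407e-05]
 [ 3.02018290e-01  9.53302122e-01  1.31417816e-04]
 [ 6.03469028e-06  1.35943501e-04 -9.99999991e-01]] [ 0.35223879  0.16336957 -0.69709442] 95.01340379394615
```

View pics/top0.png

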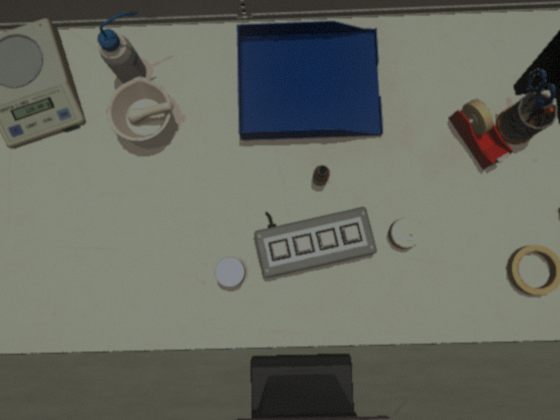

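View pics/scene0.png

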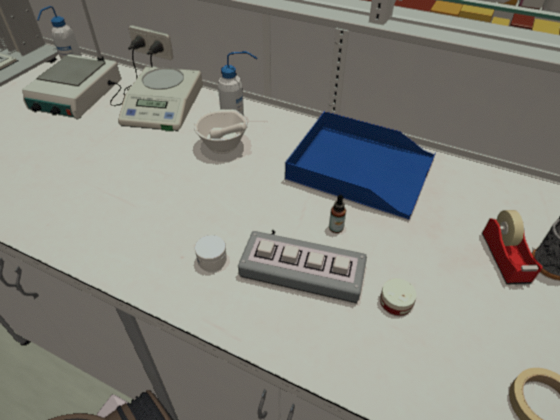

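The top view shows the box with its keys at about (281,249), (304,243), (327,238) and (350,232). The jar is at (230,272), the pot at (403,234) and the dropper at (321,176). Next I fit the key row and compare the key heights.

```bash
python3 - <<'E'
from h import *
for n in("top","scene"):
    W=np.load(n+".npy")
    box=ctrl.silhouettes("key_box",n)[0]["mask"]
    b=W[box]; b=b[np.isfinite(b).all(1)]
    tb=b[(b[:,2]>33)]
    r=cv2.minAreaRect(tb[:,:2].astype(np.float32)); print(n,"boxtop",r)
    for d in ctrl.silhouettes("key_a",n)[:5]:
        m=d["mask"]; p=W[m]; p=p[np.isfinite(p).all(1)]
        hi=p[p[:,2]>47]
        v,u=np.nonzero(m)
        e=cv2.erode(m.astype(np.uint8),np.ones((5,5)))>0; q=W[e]
        print(round(d["confidence"],2),(u.mean().round(),v.mean().round()),len(p),"ctr",np.round((hi[:,:2].min(0)+hi[:,:2].max(0))/2,1),np.round(np.nanmedian(hi,0),1),"z core",np.round(np.nanmedian(q[:,2]),1) if len(q) else None)
E
```

```text
top boxtop ((508.36181640625, -15.447547912597656), (99.98500061035156, 239.65289306640625), 11.107596397399902)
0.67 (np.float64(327.0), np.float64(239.0)) 218 ctr [513.6 -39.4] [512.9 -40.1  52.4] z core 52.9
0.59 (np.float64(303.0), np.float64(244.0)) 188 ctr [502.8   8.8] [503.1   9.1  57.4] z core 57.7
0.54 (np.float64(351.0), np.float64(233.0)) 191 ctr [522.9 -88.2] [522.5 -88.4  57.3] z core 57.5
0.51 (np.float64(279.0), np.float64(250.0)) 197 ctr [493.9  57.8] [493.6  57.8  57.6] z core 58.0
scene boxtop ((509.4471740722656, -18.233238220214844), (101.99474334716797, 240.49305725097656), 11.127882957458496)
0.79 (np.float64(341.0), np.float64(265.0)) 250 ctr [523.6 -92.5] [519.2 -93.   59. ] z core 59.2
0.76 (np.float64(265.0), np.float64(248.0)) 246 ctr [494.8  54.3] [491.1  53.3  58.5] z core 58.9
0.62 (np.float64(316.0), np.float64(260.0)) 222 ctr [513.3 -43.7] [512.  -43.8  54.4] z core 54.5
0.58 (np.float64(290.0), np.float64(254.0)) 244 ctr [505.2   5.2] [499.6   4.2  58.8] z core 58.9
```

Row fit: box yaw is 0.194 rad, and the keys from left to right are at (494,57), (504,8), (513,-41) and (523,-90). The third is latched: its top is about 5 mm lower in both views. Now the approach.

Request:
{"fn": "apply_moves", "kwargs": {"plan": [[[-0.028,-0.026,0],[0,0,0]],[[-0.028,-0.026,0],[0,0,0]],[[-0.028,-0.026,0],[0,0,0]],[[-0.028,-0.026,0],[0,0,0]],[[-0.028,-0.026,0],[0,0,0]],[[-0.028,-0.026,0],[0,0,0]],[[-0.028,-0.026,0],[0,0,0]],[[-0.028,-0.026,0],[0,0,0]]], "grip": 0, "squeeze": 5}}

```text
time: 1.6
eef_pos: [340.0, 328.6, 194.2]
tcp_rot: [[-0.953, 0.302, 0.0], [0.302, 0.953, 0.0], [-0.0, 0.001, -1.0]]
ft_force: [0.7, 0.2, -0.1]
gripper_width: 36.4
grasp_force: 0.0
```

Request:
{"fn": "apply_moves", "kwargs": {"plan": [[[-0.028,-0.026,0],[0,0,0]],[[-0.028,-0.026,0],[0,0,0]],[[-0.028,-0.026,0],[0,0,0]],[[-0.028,-0.026,0],[0,0,0]],[[-0.028,-0.026,0],[0,0,0]],[[-0.028,-0.026,0],[0,0,0]],[[-0.028,-0.026,0],[0,0,0]],[[-0.028,-0.026,0],[0,0,0]]]}}

```text
time: 2.4
eef_pos: [490.8, 62.4, 194.2]
tcp_rot: [[-0.953, 0.302, 0.0], [0.302, 0.953, 0.0], [-0.0, 0.0, -1.0]]
ft_force: [0.5, 0.8, 0.7]
gripper_width: 0.3
grasp_force: 0.0
```

Request:
{"fn": "apply_moves", "kwargs": {"plan": [[[0,0,0],[0,0,-0.125]],[[0,0,0],[0,0,-0.125]],[[0,0,0],[0,0,-0.125]],[[0,0,0],[0,0,-0.125]],[[0,0,0.03],[0,0,0]],[[0,0,0.03],[0,0,0]],[[0,0,0.03],[0,0,0]],[[0,0,0],[0,0,0]]]}}

```text
time: 3.2
eef_pos: [488.6, 63.9, 101.5]
tcp_rot: [[-0.981, -0.192, -0.005], [-0.192, 0.981, 0.0], [0.005, 0.001, -1.0]]
ft_force: [-0.5, -0.2, 0.2]
gripper_width: 0.5
grasp_force: 0.0
```

Request:
{"fn": "apply_moves", "kwargs": {"plan": [[[-0.004,-0.008,0],[0,0,0]],[[0,0,0.015],[0,0,0]],[[0,0,0.015],[0,0,0]],[[0,0,0],[0,0,0]],[[0,0,0],[0,0,0]]]}}

```text
time: 3.7
eef_pos: [496.6, 56.6, 75.4]
tcp_rot: [[-0.981, -0.192, 0.002], [-0.192, 0.981, 0.0], [-0.002, -0.0, -1.0]]
ft_force: [0.3, 0.1, -0.6]
gripper_width: 0.4
grasp_force: 0.0
```

```bash
python3 - <<'E'
from h import *
s=ctrl.snapshot("scene"); cv2.imwrite("pics/s1.png",cv2.resize(s["image"][180:320,200:400],None,fx=4,fy=4))
st=ctrl.state();print(st["eef_pos"],st["ft_force"],st["tcp_rot"])
E
```

```text
[496.55438404  56.68114161  75.42531675] [-1.12090458 -0.28327051  1.05687129] [[-9.81406459e-01 -1.91930549e-01  2.00663092e-03]
 [-1.91930915e-01  9.81408439e-01  9.96679276e-06]
 [-1.97123745e-03 -3.75353034e-04 -9.99997987e-01]]
```

View pics/s1.png

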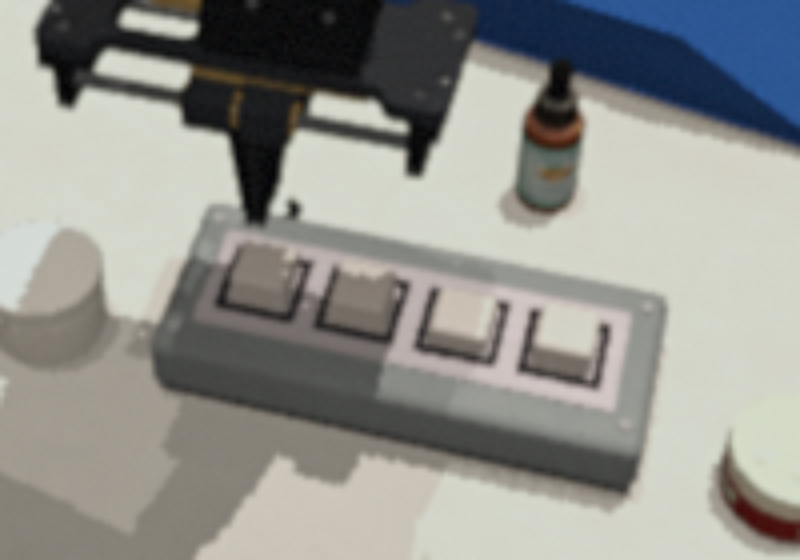

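The closed tip sits above the leftmost key, near (255,215) in the crop, with its z at 75. Descending gently.

Request:
{"fn": "apply_moves", "kwargs": {"plan": [[[0.002,0,0.006],[0,0,0]],[[0,0,0.006],[0,0,0]],[[0,0,0.002],[0,0,0]],[[0,0,0],[0,0,0]],[[0,0,0],[0,0,0]],[[0,0,0],[0,0,0]]]}}

```text
time: 4.35
eef_pos: [493.8, 56.5, 60.1]
tcp_rot: [[-0.981, -0.192, 0.0], [-0.192, 0.981, 0.0], [-0.0, 0.0, -1.0]]
ft_force: [0.8, -0.0, -0.5]
gripper_width: 0.6
grasp_force: 0.0
```

Request:
{"fn": "apply_moves", "kwargs": {"plan": [[[0,0,0.001],[0,0,0]],[[0,0,0.001],[0,0,0]],[[0,0,0],[0,0,0]],[[0,0,0],[0,0,0]]]}}

```text
time: 4.75
eef_pos: [493.7, 56.5, 58.0]
tcp_rot: [[-0.981, -0.192, -0.0], [-0.192, 0.981, 0.0], [0.0, 0.0, -1.0]]
ft_force: [-0.2, -0.7, -0.2]
gripper_width: 0.5
grasp_force: 0.0
```

Positions track well, so next I go 2 mm into the key, which should be about 3 N.

Request:
{"fn": "apply_moves", "kwargs": {"plan": [[[0,0,0.001],[0,0,0]],[[0,0,0.001],[0,0,0]],[[0,0,0],[0,0,0]],[[0,0,0],[0,0,0]]]}}

```text
time: 5.15
eef_pos: [493.7, 56.5, 56.0]
tcp_rot: [[-0.981, -0.192, -0.0], [-0.192, 0.981, 0.0], [0.0, 0.0, -1.0]]
ft_force: [0.1, 0.3, -0.2]
gripper_width: 0.6
grasp_force: 0.0
```

```bash
python3 - <<'E'
from h import *
F=[]
for i in range(6):
    ctrl.snapshot("top"); st=ctrl.state(); F.append(st["ft_force"])
print(np.mean(F,0),np.std(F,0),st["eef_pos"])
E
```

```text
[ 0.03483423 -0.27766573  0.13749956] [0.32171807 0.50513169 0.39769788] [493.67236986  56.532679    56.04058434]
```

```bash
python3 - <<'E'
from h import *
s=ctrl.snapshot("scene"); cv2.imwrite("pics/s2.png",cv2.resize(s["image"][200:300,210:350],None,fx=5,fy=5,interpolation=cv2.INTER_CUBIC))
R=np.array(s["rvec"]);p=np.array([[493.7,56.5,56.],[493.7,56.5,58]])
q=cv2.projectPoints(p,R,np.array(s["tvec"]),np.array(s["intrinsics"]),None)[0].reshape(-1,2);print(q,(q-[210,200])*5)
E
```

```text
[[264.44938755 247.02126705]
 [264.42972365 246.36104409]] [[272.24693774 235.10633524]
 [272.14861825 231.80522044]]
```

View pics/s2.png

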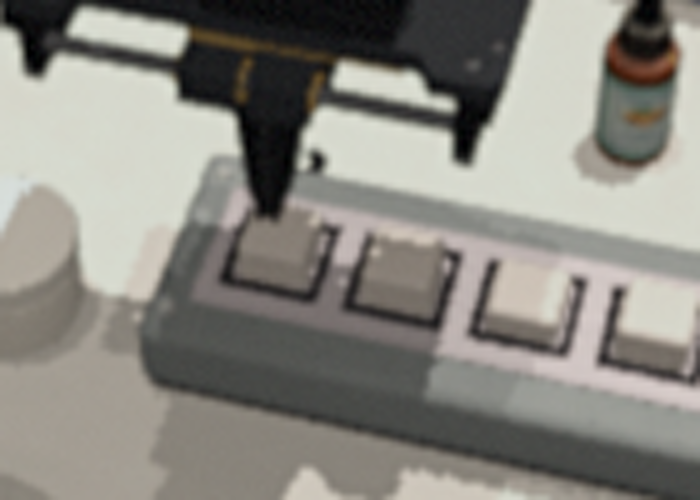

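The tip ends near crop (268,217), about 4 px above where it should project, and there is no contact force. I'll check the depth at the fingertip.

```bash
python3 - <<'E'
from h import *
s=ctrl.snapshot("scene"); W=world(s); g=s["image"].mean(2)
for v in range(226,256,2):
    print(v,[(int(g[v,u]),*np.round(W[v,u]).astype(int)) if np.isfinite(W[v,u,0]) else 0 for u in (259,261,263,265,267,270)])
E
```

```text
226 [(6, np.int64(482), np.int64(60), np.int64(126)), (14, np.int64(483), np.int64(56), np.int64(127)), (17, np.int64(484), np.int64(53), np.int64(127)), (10, np.int64(485), np.int64(49), np.int64(129)), (13, np.int64(484), np.int64(45), np.int64(132)), (121, np.int64(499), np.int64(47), np.int64(116))]
228 [(13, np.int64(482), np.int64(60), np.int64(121)), (9, np.int64(483), np.int64(57), np.int64(121)), (19, np.int64(485), np.int64(54), np.int64(121)), (17, np.int64(484), np.int64(49), np.int64(125)), (8, np.int64(484), np.int64(45), np.int64(126)), (151, np.int64(502), np.int64(48), np.int64(107))]
230 [(21, np.int64(482), np.int64(60), np.int64(115)), (15, np.int64(483), np.int64(57), np.int64(116)), (17, np.int64(485), np.int64(54), np.int64(116)), (13, np.int64(484), np.int64(49), np.int64(119)), (9, np.int64(485), np.int64(45), np.int64(120)), (153, np.int64(504), np.int64(49), np.int64(99))]
232 [(37, np.int64(482), np.int64(60), np.int64(110)), (13, np.int64(482), np.int64(56), np.int64(112)), (16, np.int64(483), np.int64(52), np.int64(113)), (12, np.int64(484), np.int64(49)
[... 2754 characters left out ...]
int64(487), np.int64(47), np.int64(60)), (122, np.int64(488), np.int64(42), np.int64(61))]
252 [(110, np.int64(480), np.int64(62), np.int64(52)), (108, np.int64(483), np.int64(58), np.int64(52)), (110, np.int64(482), np.int64(54), np.int64(55)), (112, np.int64(482), np.int64(49), np.int64(58)), (116, np.int64(484), np.int64(46), np.int64(57)), (114, np.int64(487), np.int64(41), np.int64(57))]
254 [(111, np.int64(481), np.int64(62), np.int64(46)), (110, np.int64(481), np.int64(58), np.int64(48)), (110, np.int64(481), np.int64(53), np.int64(50)), (110, np.int64(483), np.int64(50), np.int64(50)), (109, np.int64(485), np.int64(46), np.int64(50)), (107, np.int64(486), np.int64(41), np.int64(51))]
```

The fingertip really ends at about z 79 while the state reports 56, so the fingers end some 20 mm short of the nominal TCP. I'll descend in small steps and let the force decide.

Request:
{"fn": "apply_moves", "kwargs": {"plan": [[[0,0,0.004],[0,0,0]],[[0,0,0.004],[0,0,0]],[[0,0,0.004],[0,0,0]],[[0,0,0.002],[0,0,0]],[[0,0,0],[0,0,0]],[[0,0,0],[0,0,0]]]}}

```text
time: 6.15
eef_pos: [493.7, 56.5, 42.0]
tcp_rot: [[-0.981, -0.192, -0.0], [-0.192, 0.981, 0.0], [0.0, 0.0, -1.0]]
ft_force: [0.2, -0.7, -0.4]
gripper_width: 0.4
grasp_force: 0.0
```

```bash
cat > f.py <<'E'
from h import *
F=[]
for i in range(4):
    s=ctrl.snapshot("scene"); st=ctrl.state(); F.append(st["ft_force"])
print(np.mean(F,0),st["eef_pos"])
E
python3 - <<'E'
from f import *
cv2.imwrite("pics/s3.png",cv2.resize(s["image"][200:300,210:350],None,fx=5,fy=5,interpolation=cv2.INTER_CUBIC))
W=world(s)
for v in range(240,258,2): print(v,[(int(s["image"][v,u].mean()),*map(int,np.nan_to_num(W[v,u]).round())) for u in(261,263,265)])
E
```

```text
[ 0.19696601  0.05321476 -0.2352702 ] [493.72960804  56.54262287  42.13348901]
240 [(9, 482, 57, 88), (18, 485, 54, 87), (10, 486, 51, 88)]
242 [(14, 481, 56, 85), (16, 485, 54, 81), (12, 483, 49, 86)]
244 [(26, 483, 58, 76), (18, 484, 54, 76), (10, 482, 49, 81)]
246 [(66, 483, 58, 69), (14, 485, 55, 69), (24, 483, 49, 74)]
248 [(98, 482, 58, 65), (88, 485, 55, 63), (72, 484, 50, 67)]
250 [(126, 482, 58, 58), (128, 483, 54, 59), (127, 485, 50, 60)]
252 [(110, 483, 58, 52), (112, 481, 53, 57), (114, 482, 49, 57)]
254 [(110, 483, 58, 46), (111, 482, 54, 48), (111, 483, 50, 49)]
256 [(61, 478, 56, 46), (85, 483, 55, 41), (100, 483, 50, 44)]
```

View pics/s3.png

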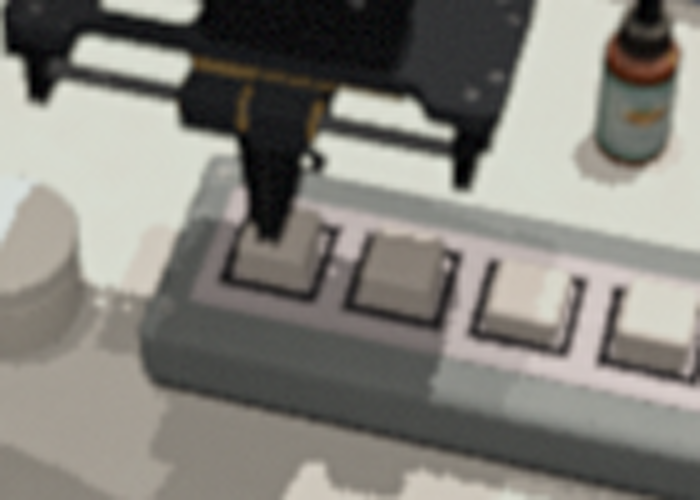

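The tip is now about 4–5 mm above the key, at crop (268,240). Continuing in 1 mm steps.

Request:
{"fn": "apply_moves", "kwargs": {"plan": [[[0,0,0.001],[0,0,0]],[[0,0,0.001],[0,0,0]],[[0,0,0.001],[0,0,0]],[[0,0,0],[0,0,0]],[[0,0,0],[0,0,0]]]}}

```text
time: 6.85
eef_pos: [493.7, 56.5, 39.0]
tcp_rot: [[-0.981, -0.192, -0.0], [-0.192, 0.981, 0.0], [0.0, 0.0, -1.0]]
ft_force: [1.0, 0.1, 0.2]
gripper_width: 0.3
grasp_force: 0.0
```

Request:
{"fn": "apply_moves", "kwargs": {"plan": [[[0,0,0.001],[0,0,0]],[[0,0,0],[0,0,0]],[[0,0,0],[0,0,0]]]}}

```text
time: 7.15
eef_pos: [493.7, 56.5, 38.0]
tcp_rot: [[-0.981, -0.192, -0.0], [-0.192, 0.981, 0.0], [0.0, 0.0, -1.0]]
ft_force: [0.7, 0.7, 1.0]
gripper_width: 0.2
grasp_force: 0.0
```

Request:
{"fn": "apply_moves", "kwargs": {"plan": [[[0,0,0.001],[0,0,0]],[[0,0,0],[0,0,0]],[[0,0,0],[0,0,0]]]}}

```text
time: 7.45
eef_pos: [493.8, 56.5, 37.1]
tcp_rot: [[-0.981, -0.192, 0.0], [-0.192, 0.981, 0.0], [-0.0, 0.0, -1.0]]
ft_force: [-0.2, 0.2, 2.0]
gripper_width: 0.4
grasp_force: 1.0
```

```bash
python3 f.py
```

```text
[0.0159092  0.02774232 2.62188524] [493.75720882  56.53610591  37.10724722]
```

Contact: 2.6 N at reading z = 37.1, so the raised top reads about 38 and the latched top about 33. On to key 2.

Request:
{"fn": "apply_moves", "kwargs": {"plan": [[[0,0,-0.006],[0,0,0]],[[0,0,-0.006],[0,0,0]],[[0,-0.025,0],[0,0,0]],[[0,-0.025,0],[0,0,0]],[[0,0,0],[0,0,0]],[[0,0,0.005],[0,0,0]],[[0,0,0.004],[0,0,0]],[[0,0,0],[0,0,0]]]}}

```text
time: 8.45
eef_pos: [502.8, 8.2, 39.4]
tcp_rot: [[-0.981, -0.193, -0.001], [-0.193, 0.981, 0.0], [0.001, 0.001, -1.0]]
ft_force: [0.4, 0.6, 0.2]
gripper_width: 0.6
grasp_force: 0.0
```

Request:
{"fn": "apply_moves", "kwargs": {"plan": [[[0,0,0.001],[0,0,0]],[[0,0,0.001],[0,0,0]],[[0,0,0.001],[0,0,0]],[[0,0,0],[0,0,0]],[[0,0,0],[0,0,0]]]}}

```text
time: 8.95
eef_pos: [503.4, 7.5, 37.1]
tcp_rot: [[-0.981, -0.192, 0.0], [-0.192, 0.981, 0.0], [-0.0, 0.0, -1.0]]
ft_force: [-1.4, 1.2, 2.2]
gripper_width: 0.4
grasp_force: 1.0
```

```bash
python3 f.py
```

```text
[-0.52934762  1.85345982  2.47523649] [503.33671519   7.46606737  37.10601504]
```

Key 2 is tapped at 2.5 N. Next is key 3, the latched one, so I go lower.

Request:
{"fn": "apply_moves", "kwargs": {"plan": [[[0,0,-0.006],[0,0,0]],[[0,0,-0.006],[0,0,0]],[[0,-0.025,0],[0,0,0]],[[0,-0.025,0],[0,0,0]],[[0,0,0],[0,0,0]],[[0,0,0.006],[0,0,0]],[[0,0,0.006],[0,0,0]],[[0,0,0],[0,0,0]]]}}

```text
time: 9.95
eef_pos: [512.2, -40.8, 36.1]
tcp_rot: [[-0.981, -0.193, -0.002], [-0.193, 0.981, 0.0], [0.002, 0.001, -1.0]]
ft_force: [-0.9, -0.2, 0.2]
gripper_width: 0.6
grasp_force: 0.0
```

Request:
{"fn": "apply_moves", "kwargs": {"plan": [[[0,0,0.001],[0,0,0]],[[0,0,0.001],[0,0,0]],[[0,0,0.001],[0,0,0]],[[0,0,0.001],[0,0,0]],[[0,0,0],[0,0,0]],[[0,0,0],[0,0,0]]]}}

```text
time: 10.55
eef_pos: [512.9, -41.6, 33.1]
tcp_rot: [[-0.981, -0.192, 0.0], [-0.192, 0.981, 0.0], [-0.0, 0.0, -1.0]]
ft_force: [-0.0, -0.9, 0.7]
gripper_width: 0.5
grasp_force: 0.0
```

```bash
python3 f.py
```

```text
[-0.00289082  0.3325897  -0.22092233] [512.94907813 -41.65183539  33.08421269]
```

Request:
{"fn": "apply_moves", "kwargs": {"plan": [[[0,0,0.0005],[0,0,0]],[[0,0,0],[0,0,0]],[[0,0,0],[0,0,0]]]}}

```text
time: 11.05
eef_pos: [512.9, -41.6, 32.7]
tcp_rot: [[-0.981, -0.192, 0.0], [-0.192, 0.981, 0.0], [-0.0, -0.0, -1.0]]
ft_force: [-0.8, 0.1, 4.3]
gripper_width: 0.5
grasp_force: 2.1
```

```bash
python3 f.py
```

```text
[-0.82445977 -0.45196582  4.22428532] [512.95326476 -41.67253037  32.62346881]
```

Key 3 is touched at 4.2 N, 0.4 mm in and still latched. On to key 4, which is raised.

Request:
{"fn": "apply_moves", "kwargs": {"plan": [[[0,0,-0.008],[0,0,0]],[[0,0,-0.008],[0,0,0]],[[0,-0.025,0],[0,0,0]],[[0,-0.025,0],[0,0,0]],[[0,0,0],[0,0,0]],[[0,0,0.005],[0,0,0]],[[0,0,0.004],[0,0,0]],[[0,0,0],[0,0,0]]]}}

```text
time: 12.05
eef_pos: [522.0, -89.9, 38.9]
tcp_rot: [[-0.981, -0.193, -0.001], [-0.193, 0.981, 0.001], [0.001, 0.001, -1.0]]
ft_force: [-0.2, 0.3, -0.2]
gripper_width: 0.6
grasp_force: 0.0
```

Request:
{"fn": "apply_moves", "kwargs": {"plan": [[[0,0,0.001],[0,0,0]],[[0,0,0.001],[0,0,0]],[[0,0,0.0005],[0,0,0]],[[0,0,0],[0,0,0]],[[0,0,0],[0,0,0]]]}}

```text
time: 12.55
eef_pos: [522.5, -90.6, 37.1]
tcp_rot: [[-0.981, -0.192, 0.0], [-0.192, 0.981, 0.0], [-0.0, 0.0, -1.0]]
ft_force: [-0.2, 1.0, 1.8]
gripper_width: 0.4
grasp_force: 1.0
```

```bash
python3 f.py
```

```text
[-0.44179043  1.65846716  2.27770506] [522.53373839 -90.70398538  37.08225163]
```

Key 4 is tapped. Lift off, return over key 3 and hold there.

Request:
{"fn": "apply_moves", "kwargs": {"plan": [[[0,0,-0.007],[0,0,0]],[[0,0,-0.007],[0,0,0]],[[0,0,0],[0,0,0]],[[0,0,0],[0,0,0]],[[0,0.025,0],[0,0,0]],[[0,0.025,0],[0,0,0]],[[0,0,0],[0,0,0]],[[0,0,0],[0,0,0]]]}}

```text
time: 13.55
eef_pos: [513.0, -41.5, 51.0]
tcp_rot: [[-0.981, -0.193, 0.0], [-0.193, 0.981, -0.0], [-0.0, -0.0, -1.0]]
ft_force: [1.1, 0.4, -0.1]
gripper_width: 0.6
grasp_force: 0.0
```

Request:
{"fn": "apply_moves", "kwargs": {"plan": [[[0,0,0.006],[0,0,0]],[[0,0,0.006],[0,0,0]],[[0,0,0.003],[0,0,0]],[[0,0,0.002],[0,0,0]],[[0,0,0.001],[0,0,0]],[[0,0,0.001],[0,0,0]],[[0,0,0.001],[0,0,0]],[[0,0,0],[0,0,0]]]}}

```text
time: 14.35
eef_pos: [512.8, -41.8, 31.3]
tcp_rot: [[-0.981, -0.192, 0.0], [-0.192, 0.981, -0.0], [-0.0, -0.0, -1.0]]
ft_force: [-1.2, -3.0, 6.0]
gripper_width: 0.1
grasp_force: 3.2
```

```bash
python3 f.py
```

```text
[-2.74614321 -2.92907034  5.78107666] [512.81372541 -41.83320085  31.37151461]
```

Request:
{"fn": "apply_moves", "kwargs": {"plan": [[[0,0,0.001],[0,0,0]],[[0,0,0.001],[0,0,0]],[[0,0,0.001],[0,0,0]],[[0,0,0.001],[0,0,0]],[[0,0,0],[0,0,0]],[[0,0,0],[0,0,0]]]}}

```text
time: 15.15
eef_pos: [512.8, -41.8, 27.5]
tcp_rot: [[-0.981, -0.192, 0.0], [-0.192, 0.981, -0.0], [-0.0, -0.0, -1.0]]
ft_force: [-2.9, -1.9, 8.1]
gripper_width: 0.5
grasp_force: 3.6
```

```bash
python3 f.py
```

```text
[-2.83709962 -3.21254701  7.40629779] [512.84601087 -41.82072525  27.48306297]
```

Request:
{"fn": "apply_moves", "kwargs": {"plan": [[[0,0,0.0005],[0,0,0]],[[0,0,0.0005],[0,0,0]],[[0,0,0],[0,0,0]],[[0,0,0],[0,0,0]]]}}

```text
time: 15.75
eef_pos: [512.8, -41.8, 26.6]
tcp_rot: [[-0.981, -0.192, 0.0], [-0.192, 0.981, -0.0], [-0.0, -0.0, -1.0]]
ft_force: [-3.5, -2.1, 8.9]
gripper_width: 0.9
grasp_force: 4.7
```

Request:
{"fn": "apply_moves", "kwargs": {"plan": [[[0,0,-0.003],[0,0,0]],[[0,0,-0.003],[0,0,0]],[[0,0,-0.005],[0,0,0]],[[0,0,-0.02],[0,0,0]],[[0,0,-0.04],[0,0,0]],[[0,0,-0.04],[0,0,0]],[[0,0,0],[0,0,0]]]}}

```text
time: 16.45
eef_pos: [515.1, -41.8, 141.5]
tcp_rot: [[-0.981, -0.192, 0.008], [-0.192, 0.981, -0.001], [-0.007, -0.003, -1.0]]
ft_force: [0.0, -0.5, -1.7]
gripper_width: 0.5
grasp_force: 0.0
```

```bash
python3 - <<'E'
from f import *
W=world(s)
for d in ctrl.silhouettes("key_a","scene")[:5]:
    m=d["mask"]; e=cv2.erode(m.astype(np.uint8),np.ones((5,5)))>0
    print(np.round(np.nanmedian(W[e],0),1),round(d["confidence"],2))
for l in("jar_mid","pot_mid","dropper_mid"): print(l,[np.round(d["at"]) for d in ctrl.boxes_of(l,"scene")[:1]])
E
```

```text
[-0.42301832  0.31515262 -0.33003138] [512.39502473 -41.41344195 136.13664009]
[517.6 -93.8  59.1] 0.81
[508.  -45.   59.1] 0.61
[489.   52.5  59. ] 0.52
[497.6   2.9  59.1] 0.49
jar_mid [array([444., 151.,  41.])]
pot_mid [array([ 512., -204.,   33.])]
dropper_mid [array([636., -41.,  49.])]
```

All four keys now stand at the same raised height, nothing around the box has moved, and the arm is clear.

```bash
python3 -c "
from station import ctrl
print(ctrl.close_job())"
```

```text
the job is handed in; nothing more can be done
None
```

I tapped the four keys from left to right, then pressed the latched one (third from the left) until it released. The last picture before hand-in showed all four keys raised and the jar, pot and dropper bottle within about 4 mm of their first measured positions; the job is handed in, but no verdict was returned.

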